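# Turn flow-reactor modules right way up and clamp them in the ratchet bed

## Task

Make up the row of flow-reactor modules: lay every module that is on the bench flat between the rails of the clamp bed, in a single row with the window side (dark-framed window, orange dot) up, turning over those that lie window down. Once all are in, squeeze the orange trigger towards its handle again and again until the jaw has closed the row up and grips it firmly against the end block, then let go of the trigger and leave the row clamped. There may be two or three modules; do not knock over or push about the amber bottle, the timer or the roll of tape.

Things in the scene. Friction and masses are not known exactly. Their poses are not given: they have to be found in the camera images.
- clamp_bed: clamp bed fixed on the bench: aluminium base plate 100 x 310 x 12 mm. Origin on the bench below the plate's middle, z up, y along the row from end block to trigger, x across. Bed floor at z = 12 mm, y = -120 to +45. Its two dark rails, 6 mm high and 6 mm wide, at x = -37..-31 and 31..37, leave modules 3 mm to spare on each side
- handle_back (a point): middle of the back face (looks along the bed's +y) of the fixed upright black handle, where the second finger bears, 140 mm above the bench. Handle 24 mm wide, 14 mm thick (bed y = 126..140), up to z = 172 mm; below it, at bed y = 81..139, x = -14..14, stands the dark ratchet housing up to z = 96 mm
- end_block: dark fixed block, 64 mm wide, 40 mm high above the bed floor, that the row is pressed against; origin at the foot of its inner face (which looks along the bed's +y), axes as the bed
- end_face (a point): centre of the inner face of the end block, at the height of a module's centre
- jaw: rubber-faced front plate of the sliding jaw, 60 mm wide, 32 high, 6 thick; it advances along the bed's -y. Two springs behind it (3 N per mm in all, 6 mm travel) are pressed together as the row is gripped. Origin in the middle of its face, 30 mm above the bench; axes as the bed. At the start it stands 23 to 38 mm more than three module widths from the end block
- ratchet_rod (a joint): travel of the rod that carries the jaw, m: 0 wide open, grows as the jaw comes nearer the end block (to 0.13 at most). It stays where it is left: 16 N of friction hold it, so it does not spring back when the trigger is let go; it cannot be drawn back
- trigger (a joint): orange trigger, rad: 0 let go, 0.28 fully squeezed. A full squeeze drives the rod on by about 8 mm; let go, a spring brings the trigger back to 0 and the rod stays. 10 to 12 N at the pad move a free jaw; 16 to 20 N press the row firmly (12 N or so on it), and the trigger then no longer reaches its end or the rod no longer advances
- trigger_pad (a point): middle of the front face of the trigger, where a finger pushes along the bed's +y, towards the handle; 140 mm above the bench when let go. Trigger 22 mm wide, 10 mm thick, up to z = 164 mm; its pin lies 58 mm below this point. Front of trigger to back of handle: 48 mm let go, 32 mm squeezed
- module_1: flow-reactor module: beige block 56 x 44 x 30 mm (its x, y, z), 140 g, may be absent. Origin at its centre. Its z axis points out of the window side (dark-framed pale blue window, orange dot, orange stripe along that edge of its two ends); the other side is plain with four screw heads. It can stand on any face. In the row its 44 mm lie along the row, 56 mm across, either way round
- module_2: flow-reactor module: beige block 56 x 44 x 30 mm (its x, y, z), 140 g, may be absent. Origin at its centre. Its z axis points out of the window side (dark-framed pale blue window, orange dot, orange stripe along that edge of its two ends); the other side is plain with four screw heads. It can stand on any face. In the row its 44 mm lie along the row, 56 mm across, either way round
- module_3: flow-reactor module: beige block 56 x 44 x 30 mm (its x, y, z), 140 g, may be absent. Origin at its centre. Its z axis points out of the window side (dark-framed pale blue window, orange dot, orange stripe along that edge of its two ends); the other side is plain with four screw heads. It can stand on any face. In the row its 44 mm lie along the row, 56 mm across, either way round
- bottle_amber: amber screw-cap bottle, 58 mm across and 115 mm high, origin under its centre; leave alone
- timer: white timer, 47 x 68 x 66 mm, origin under its centre; leave alone
- tape_roll: roll of pink tape, 52 mm across, 22 mm high, lying flat, origin under its centre; leave alone
- spectrophotometer: large black bench instrument with a screen, fixed, right of the work: fills at most x = 0.23 to 0.61, y = -0.25 to -0.03 (m, robot base frame), up to z = 0.36; origin on the bench below its middle; keep the arm clear of it, also when the gripper leans
Not all that is in view belongs to the job. What is shaped like the module_2 but green or yellow is not meant.

How it is judged:
By the outcome, as a careful person would: the job done as asked, in the order asked, and still so for the second after the job is handed in, with the robot touching nothing.
Of module_1, module_2, module_3 only 2 to 3 are there at a start; the rules pass over those that are not, and their reading is None.
At some moment in a run one of module_1, module_2, module_3 may be knocked a few centimetres aside while the robot is not near it.
Once in a run the grip may slacken for a moment while it holds something.
It also fails if it takes over 210 s, if anything falls off the work surface, if the arm or the gripper's body presses on something with over 40 N, if the wrist force passes 120 N, or if a joint passes its speed limit or range.

## Robot

A 6-joint arm with a two-finger parallel gripper is mounted at the origin on a cart in front of the work surface, level with it; the furniture and walls round the work are solid. World frame = base frame: x ahead of the robot, y to its left, z up, the work surface at z = 0. Lengths are in m, angles in degrees, forces in N, time in s.
With the tool pointing down it reaches from about 0.325 to 0.9 m from the base axis. Payload 6.1 kg.
Tool frame: the origin (TCP) lies at the centre of the arm's flange, where the gripper is bolted on; the fingertips stand 173 mm ahead of it and the grasp point (between the pads) lies 155 mm ahead of it; z points along the fingers, y is the line along which they close (so a half turn about z gives the same grasp; the last joint's range is limited). The gripper opens to 85 mm and grips with 20 to 120 N. Pads are 22 mm wide; open, the fingers measure 114 mm over their backs; the gripper's body (76 mm by 85 mm) begins 54 mm behind the grasp point. The pads swing forward as they close: fully open they stand 13 mm farther back than shut.
Start: joints at [60.957, 12.628, 87.462, -0, 79.91, -7.225], TCP at [0.232, 0.58, 0.405] pointing down, gripper open.
Joint ranges: [-170.65, 170.65], [-52.31, 119.04], [5.05, 147.46], [-71.25, 251.25], [11.57, 151.72], [-153.62, 153.62]. Speed limits (degrees/s): [147.25, 147.25, 172.46, 180, 180, 180].

## Interface

Orientations are given as a 3x3 rotation matrix whose columns are the frame's x, y, z axes.
In Python, from station import ctrl gives the robot as it stands. The module is installed in compiled form; this text tells all that it offers. Calls block until the motion is done:
- ctrl.goto(position, orientation): joint-space move of the TCP to a pose.
- ctrl.move_linear(position, rate=0.15, attitude=None): straight line of the TCP; attitude=None keeps the orientation; rate is the mean speed in m/s.
- ctrl.move_joints(angles): joint-space move.
- ctrl.gripper_to(opening, newtons=None): finger opening in m; newtons is the grip in N (None keeps the last); returns when the fingers have stopped.
- ctrl.pause(seconds).
- ctrl.inverse_kinematics(position, orientation): joint angles nearest the present ones, or None.
- ctrl.get_state(): the state.
- ctrl.snapshot(name): name is "side" or "top"; returns the picture (400x640x3 uint8, red, green, blue); there is no depth.
- ctrl.camera_params(name): a dict with "K" (3x3 intrinsics, pixels), "dist" ([k1, k2, p1, p2, k3] as OpenCV has them; the pictures are not rectified), "R" (3x3) and "t" (3): a world point X has camera coordinates R X + t. Camera axes: x right, y down, z forward; pixel columns grow to the right and rows downward; lengths in m; the calibration is good to about 2 mm. A picture is of the moment at which its call begins. camera_params takes no time and is no camera call.
A pose or a line that the arm cannot do raises ctrl.Unreachable and nothing moves.
- ctrl.finish_job(): hands the job in; it is judged then, once.
The state is a dict: "clock": time; "q": joint angles; "dq": joint speeds; "joint_torque": joint torques, N m; "tool_pos": TCP position; "ee_rot": TCP orientation; "ft_force": force on the tool from outside, world axes, zero at the start; "torque": the same for the moment, N m; "opening": finger opening in m; "grasp_force": force on a finger pad.
Only numpy, scipy, OpenCV 4.12 (cv2) and the standard library are available. Lean on these libraries where they do the work, as an engineer would, in place of code of your own. Each camera call takes 0.05 s, during which the arm holds its last target. There are 200 camera calls.

## Working session

There is one attempt and no reset: what is moved stays moved. The work goes in short steps, each a Python script; the robot and the scene stay as the last script left them, time stands still between calls to the robot, and variables do not carry over. Pictures are saved under pics/ and viewed, at most 14 in all, crops included, and the job is handed in when it is done.

```bash
mkdir -p pics; python3 - <<'E'
from station import ctrl
import cv2,numpy as np
for n in("top","side"):
    im=ctrl.snapshot(n); cv2.imwrite(f"pics/{n}0.png",im[...,::-1])
    p=ctrl.camera_params(n); print(n,{k:np.round(v,4).tolist() for k,v in p.items()}, 'C',-np.array(p["R"]).T@p["t"])
print(ctrl.get_state()["clock"])
E
```

```text
top {'K': [[391.9571, 0.0, 320.3542], [0.0, 391.9571, 203.0883], [0.0, 0.0, 1.0]], 'dist': [-0.0834, 0.0, 0.0, 0.0, 0.0], 'R': [[-0.0135, -0.9998, 0.0141], [-0.9889, 0.0112, -0.1484], [0.1482, -0.0159, -0.9888]], 't': [0.2, 0.5393, 1.0549]} C [0.37968228 0.21068763 1.1203786 ]
side {'K': [[449.0174, 0.0, 311.3179], [0.0, 449.0174, 194.6988], [0.0, 0.0, 1.0]], 'dist': [-0.0542, 0.0, 0.0, 0.0, 0.0], 'R': [[-0.9784, -0.2064, 0.0147], [-0.121, 0.5129, -0.8499], [0.1679, -0.8333, -0.5267]], 't': [0.5678, 0.0389, 1.3971]} C [0.32560601 1.26145348 0.76066147]
0.1
```

View pics/top0.png

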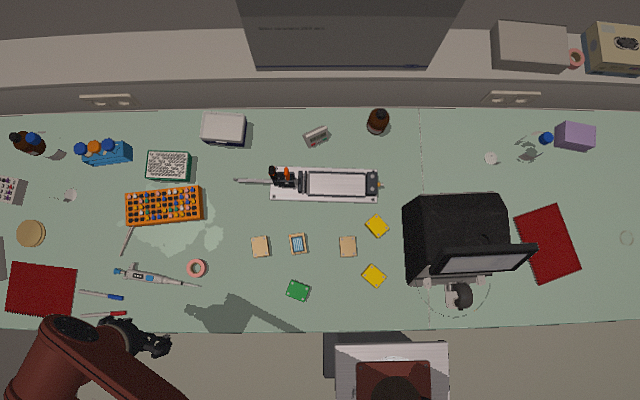

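View pics/side0.png

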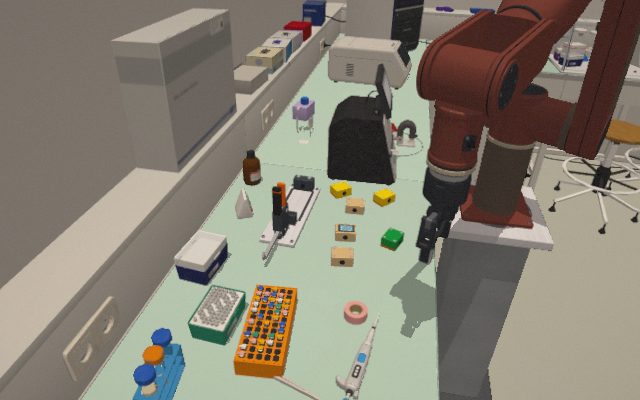

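Top view: beige blocks at (260,246), (298,244; window up) and (347,246). Lookalikes to leave alone are yellow at (377,226) and (374,275), and green at (298,290). The bed is at (325,184). I'll check this in a close crop.

```bash
python3 - <<'E'
import cv2,numpy as np
a=cv2.imread("pics/top0.png")[155:265,225:395]; b=cv2.imread("pics/side0.png")[170:280,255:425]
c=np.vstack([cv2.resize(x,(800,518),interpolation=cv2.INTER_CUBIC)  for x in(a,)])
cv2.imwrite("pics/c1.png",c)
cv2.imwrite("pics/c2.png",cv2.resize(b,(800,518),interpolation=cv2.INTER_CUBIC))
E
```

```text
(no output)
```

View pics/c1.png

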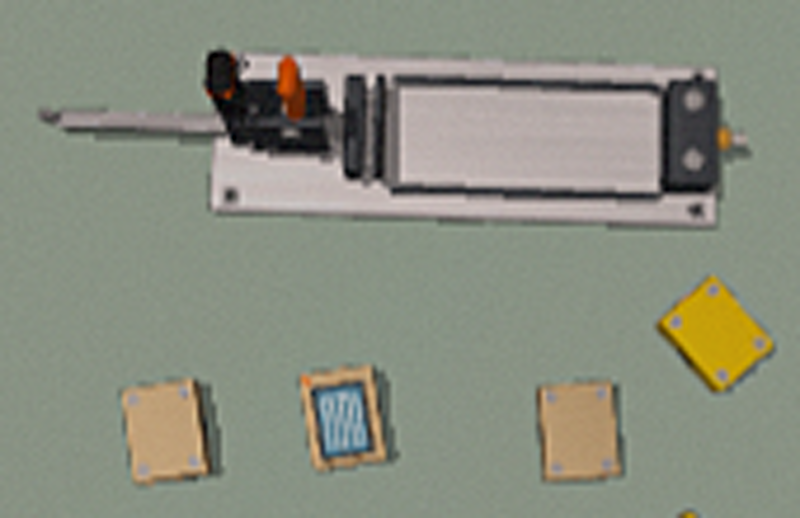

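View pics/c2.png

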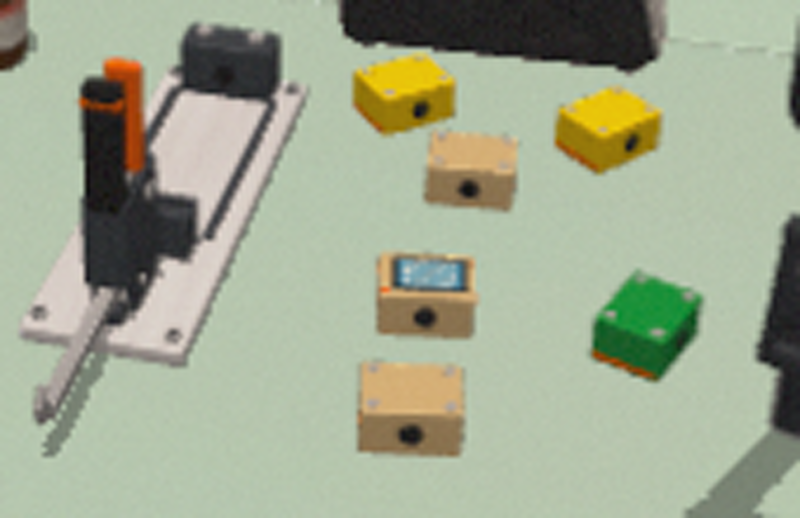

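```bash
cat > h.py <<'E'
from station import ctrl
import cv2,numpy as np
from scipy.optimize import minimize
P={n:{k:np.array(v,float) for k,v in ctrl.camera_params(n).items()} for n in("top","side")}
def proj(n,X):
    p=P[n]; return cv2.projectPoints(np.float64(X).reshape(-1,1,3),cv2.Rodrigues(p["R"])[0],p["t"],p["K"],p["dist"])[0][:,0]
def pix(n,uv,z):
    p=P[n]; q=cv2.undistortPoints(np.float64(uv).reshape(-1,1,2),p["K"],p["dist"])[:,0]
    d=np.c_[q,np.ones(len(q))]@p["R"]; C=-p["R"].T@p["t"]; return C+d*((z-C[2])/d[:,2])[:,None]
def snap(n,name=None):
    im=ctrl.snapshot(n)
    if name: cv2.imwrite(f"pics/{name}.png",im[...,::-1])
    return im
def grad(im,s=0.8):
    f=cv2.GaussianBlur(im.astype(np.float32),(0,0),s)
    return cv2.Sobel(f,cv2.CV_32F,1,0,ksize=3),cv2.Sobel(f,cv2.CV_32F,0,1,ksize=3)
def rect(x0,x1,y0,y1,z): return [[(x0,y0,z),(x1,y0,z)],[(x1,y0,z),(x1,y1,z)],[(x1,y1,z),(x0,y1,z)],[(x0,y1,z),(x0,y0,z)]]
def segpts(E,n=25): return [np.linspace(a,b,n+2)[1:-1] for a,b in np.float64(E)]
def fit(n,im,E,p0,span=(.006,.006,4),s=0.8):
    """pose (x,y,yawdeg) of edge model E maximising gradient across its projected edges"""
    gx,gy=grad(im,s); S=segpts(E)
    def cost(p):
        c,s_=np.cos(np.radians(p[2])),np.sin(np.radians(p[2])); R=np.array([[c,-s_,0],[s_,c,0],[0,0,1]]); v=0
        for q in S:
            u=proj(n,q@R.T+[p[0],p[1],0]).astype(np.float32); d=u[-1]-u[0]; d/=np.linalg.norm(d)
            m=[cv2.remap(g,u[:,0].copy(),u[:,1].copy(),cv2.INTER_LINEAR).reshape(len(u),-1) for g in(gx,gy)]
            a=-m[0]*d[1]+m[1]*d[0]; v+=np.linalg.norm(a.mean(0))
        return -v/len(S)
    best=None
    for dx in(-.5,0,.5):
        for dy in(-.5,0,.5):
            for da in(-.5,0,.5):
                x=np.array(p0)+np.array(span)*[dx,dy,da]; c=cost(x)
                if best is None or c<best[0]: best=(c,x)
    x=best[1]; r=minimize(cost,x,method="Nelder-Mead",options=dict(initial_simplex=[x,x+[.002,0,0],x+[0,.002,0],x+[0,0,1.5]],xatol=1e-5,fatol=1e-3))
    return r.x,-r.fun
MOD=rect(-.028,.028,-.022,.022,.03)
BED=rect(-.05,.05,-.155,.155,.012)[1:]+[[(s*a,-.115,.018),(s*a,.03,.018)] for s in(1,-1) for a in(.031,.037)]
BEDs=[BED[0],BED[1],*BED[3:]]
E
cat > m1.py <<'E'
from h import *
ims={n:cv2.imread(f"pics/{n}0.png")[...,::-1].copy() for n in P}
c=np.array([(250,52),(717,68),(712,228),(213,210)])/4.706+[225,155]
W=pix("top",c,.012); print(W.round(4))
p0=[*((W[1]+W[2]+W[3]+W[3]+W[1]-W[2])/4)[:2],0]
d=W[3]-W[2]; yaw=np.degrees(np.arctan2(-d[0],d[1])); m=(W[1]+W[3])/2
print("bed0",m,yaw)
for n in P:
    for s in(.6,1.,1.5): print(n,*[np.round(v,4) for v in fit(n,ims[n],BED if n=="top" else BEDs,[m[0],m[1],yaw],(.01,.01,3),s)])
for k,uv in dict(A=(260,246),B=(298,244),C=(347,246)).items():
    w=pix("top",uv,.03)[0]
    for n in P: print(k,n,*[np.round(v,4) for v in fit(n,ims[n],MOD,[w[0],w[1],5 if k!="C" else 0],(.01,.01,12),.8)])
for k,uv in dict(bottle=(377,122),timer=(317,137),tape=(197,268),y1=(377,226),y2=(374,275),gr=(298,290)).items(): print(k,pix("top",uv,.02).round(3))
E
python3 m1.py
```

```text
[[0.6558 0.3139 0.012 ]
 [0.6429 0.0256 0.012 ]
 [0.5429 0.0323 0.012 ]
 [0.5575 0.3361 0.012 ]]
bed0 [0.6001754  0.18085501 0.012     ] -2.7376917824232567
top [ 0.6016  0.1755 -2.4234] 437.2902
top [ 0.6015  0.1753 -2.3885] 286.8874
top [ 0.6016  0.1764 -2.3858] 157.6677
side [ 0.6015  0.1825 -2.5532] 325.3955
side [ 0.5959  0.182  -3.0263] 216.8146
side [ 0.5953  0.1813 -2.8969] 150.0659
A top [0.4257 0.3646 8.0727] 231.7896
A side [0.4241 0.3623 9.7042] 193.5662
B top [0.4264 0.2517 9.4362] 201.0275
B side [0.4336 0.2588 9.4715] 232.7287
C top [0.4231 0.1219 3.5195] 155.5173
C side [0.4218 0.1184 4.8817] 188.2919
bottle [[0.785 0.022 0.02 ]]
timer [[0.74 0.2  0.02]]
tape [[0.366 0.539 0.02 ]]
y1 [[0.477 0.034 0.02 ]]
y2 [[0.341 0.047 0.02 ]]
gr [[0.303 0.258 0.02 ]]
```

```bash
cat > ov.py <<'E'
from h import *
def overlay(n,im,items,box,k,out):
    x0,y0,x1,y1=box; c=cv2.resize(im[y0:y1,x0:x1,::-1],None,fx=k,fy=k,interpolation=cv2.INTER_CUBIC)
    for E,p,col in items:
        a=np.radians(p[2]); R=np.array([[np.cos(a),-np.sin(a),0],[np.sin(a),np.cos(a),0],[0,0,1]])
        for s in E:
            u=(proj(n,np.float64(s)@R.T+[p[0],p[1],0])-[x0,y0]+.5)*k-.5
            cv2.line(c,*[tuple(int(round(v*16)) for v in q) for q in u],col,1,cv2.LINE_AA,4)
    cv2.imwrite(out,c)
E
python3 - <<'E'
from ov import *
ims={n:cv2.imread(f"pics/{n}0.png")[...,::-1].copy() for n in P}
r=(0,0,255)
it=[(BED,(.6015,.1755,-2.4),r),(MOD,(.4257,.3646,8.1),r),(MOD,(.4264,.2517,9.4),r),(MOD,(.4231,.1219,3.5),r)]
overlay("top",ims["top"],it,(230,160,395,265),4.8,"pics/o1.png")
overlay("side",ims["side"],it,(258,172,418,278),5,"pics/o2.png")
E
```

```text
(no output)
```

View pics/o1.png

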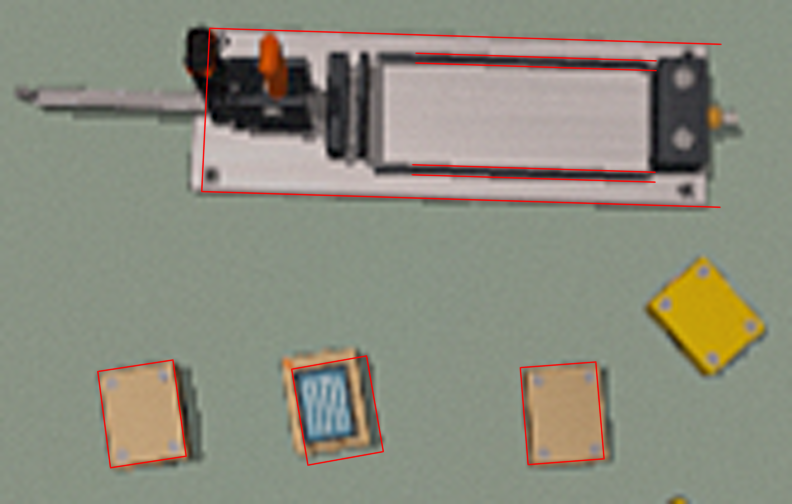

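View pics/o2.png

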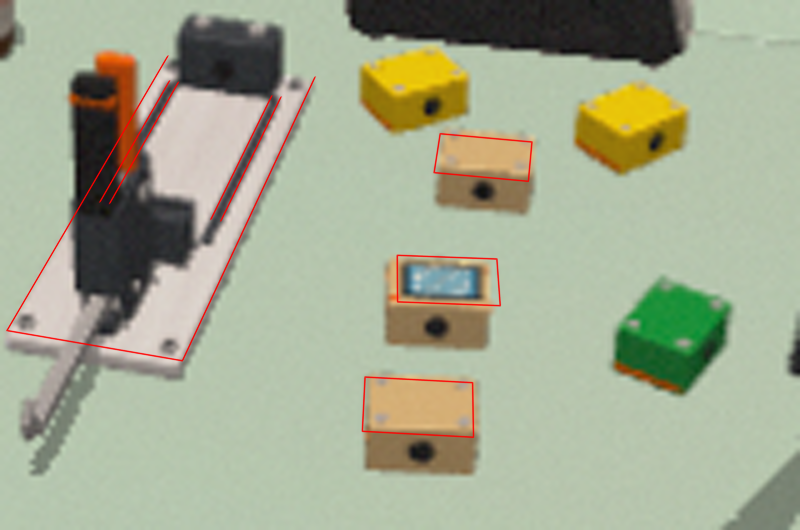

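```bash
python3 - <<'E'
from ov import *
ims={n:cv2.imread(f"pics/{n}0.png")[...,::-1].copy() for n in P}
B4=BED+[rect(-.05,.05,-.155,.155,.012)[0]]
for s in(.6,.8,1.2):
    print("top",*fit("top",ims["top"],B4,[.601,.181,-2.6],(.003,.004,1),s))
    print("side",*fit("side",ims["side"],BEDs,[.599,.181,-2.6],(.006,.004,1),s))
for n in P: print("B",n,*fit(n,ims[n],MOD,[.4335,.258,9.4],(.003,.003,3)))
# reachability of tilted grasps
def ori(yaw,tilt,axis):  # tool down, close axis at yaw deg from world x (axis 'x') / y ; then tilted about close axis
    c=np.array([np.cos(np.radians(yaw)),np.sin(np.radians(yaw)),0]); R=cv2.Rodrigues(c*np.radians(tilt))[0]
    z=R@[0,0,-1.]; return np.c_[np.cross(c,z),c,z]
for yaw in(0,180,90,-90):
    for tilt in(-50,-45,0,45,50):
        o=ori(yaw,tilt,0); r=[]
        for g in([.43,.36,.03],[.43,.26,.03],[.43,.12,.03],[.6,.1,.04],[.5,.36,.03],[.55,.36,.03]):
            q=ctrl.inverse_kinematics(np.array(g)-.155*o[:,2],o); q2=ctrl.inverse_kinematics(np.array(g)+[0,0,.1]-.155*o[:,2],o)
            r.append("--" if q is None or q2 is None else "%d/%d/%d"%(q[3],q[4],q[5]))
        print(yaw,tilt,r)
E
```

```text
top [ 0.60172235  0.18058062 -2.4469885 ] 416.20819091796875
side [ 0.60155726  0.18242809 -2.53111174] 325.5696105957031
top [ 0.60170969  0.18059535 -2.49485455] 339.6069641113281
side [ 0.60097346  0.18126466 -2.19486122] 265.36962890625
top [ 0.60169304  0.18068783 -2.48463284] 219.0955047607422
side [ 0.59593876  0.18205252 -3.14871092] 188.021240234375
B top [0.43091537 0.25887926 8.05283116] 173.28164672851562
B side [0.4336976  0.25823555 9.48161459] 233.15078735351562
0 -50 ['-30/96/56', '-34/89/55', '-41/79/53', '-45/81/41', '-33/98/51', '-35/99/48']
0 -45 ['-28/92/55', '-32/85/54', '-38/75/50', '-42/78/39', '-30/93/51', '-32/95/47']
0 0 ['0/55/31', '0/53/22', '0/52/5', '0/58/2', '0/57/28', '0/59/26']
0 45 ['60/53/-36', '54/60/-42', '43/69/-50', '44/73/-41', '58/55/-33', '56/57/-31']
0 50 ['65/56/-42', '57/63/-47', '46/72/-54', '47/76/-44', '63/58/-39', '61/59/-36']
180 -50 ['65/56/137', '57/63/132', '46/72/125', '47/76/135', '63/58/140', '61/59/143']
180 -45 ['--', '54/60/137', '43/69/129', '44/73/138', '--', '--']
180 0 ['0/55/-148', '--', '--', '--', '0/57/-151', '--']
1
[... 177 characters left out ...]
', '-35/99/-131']
90 -50 ['--', '--', '--', '--', '--', '--']
90 -45 ['--', '--', '--', '--', '--', '--']
90 0 ['0/55/-58', '0/53/-67', '0/52/-84', '0/58/-87', '0/57/-61', '0/59/-63']
90 45 ['16/100/-70', '10/98/-77', '2/97/-87', '1/111/-88', '15/105/-70', '14/110/-70']
90 50 ['17/105/-70', '11/103/-77', '2/101/-87', '1/116/-88', '16/110/-70', '16/116/-69']
-90 -50 ['17/105/109', '11/103/102', '2/101/92', '1/116/91', '16/110/109', '16/116/110']
-90 -45 ['16/100/109', '10/98/102', '2/97/92', '1/111/91', '15/105/109', '14/110/109']
-90 0 ['0/55/121', '0/53/112', '0/52/95', '0/58/92', '0/57/118', '0/59/116']
-90 45 ['--', '--', '--', '--', '--', '--']
-90 50 ['--', '--', '--', '--', '--', '--']
```

Top overlay: bed at about (0.6015, 0.181, −2.5°). A (260,246) and C (347,246) are window down and B (298,244) is window up. I'll start with B.

```bash
cat > r.py <<'E'
from h import *
BEDP=np.array([.6015,.181]); BY=-2.5
def bed(x,y,z=0):
    a=np.radians(BY); return np.array([BEDP[0]+x*np.cos(a)-y*np.sin(a),BEDP[1]+x*np.sin(a)+y*np.cos(a),z])
def ori(yaw,tilt=0):
    c=np.array([np.cos(np.radians(yaw)),np.sin(np.radians(yaw)),0]); z=cv2.Rodrigues(c*np.radians(tilt))[0]@[0,0,-1.]
    return np.c_[np.cross(c,z),c,z]
def st(tag=""):
    s=ctrl.get_state(); print(tag,"t%.1f"%s["clock"],"op%.4f"%s["opening"],"gf%.0f"%s["grasp_force"],"F",np.round(s["ft_force"],1),"p",np.round(s["tool_pos"],4)); return s
def tcp(c,o,back): return np.array(c)-o[:,2]*(.155+back)
UP=np.array([0,0,1.])
def pick(c,yaw,tilt=0,back=.0115,lift=.1,op=.078):
    """grasp module centred at c"""
    o=ori(yaw,tilt); t=tcp(c,o,back); ctrl.gripper_to(op,60)
    ctrl.goto(t-o[:,2]*.09,o); ctrl.move_linear(t,.12); ctrl.gripper_to(.04,60); s=st("grip")
    ctrl.move_linear(t+UP*lift,.15); return st("lift")
def put(c,yaw,tilt=0,back=.0115,hov=.1,op=.078,ret=.09,probe=.006):
    o=ori(yaw,tilt); t=tcp(c,o,back); ctrl.goto(t+UP*hov,o); ctrl.pause(.2); f0=ctrl.get_state()["ft_force"][2]
    ctrl.move_linear(t+UP*probe,.12)
    for d in np.arange(probe-.0015,-.0011,-.0015):
        ctrl.move_linear(t+UP*d,.03); f=ctrl.get_state()["ft_force"][2]-f0
        if f>6: break
    print("touch d=%.4f f=%.1f"%(d,f)); ctrl.gripper_to(op); ctrl.move_linear(t-o[:,2]*ret,.15); return st("put")
E
python3 - <<'E'
from r import *
pick([.4325,.2585,.015],9)
o=ori(BY); ctrl.goto(tcp(bed(0,-.093,.027),o,.0115)+UP*.06,o)
snap("top","t1"); snap("side","s1")
put(bed(0,-.093,.0275),BY,hov=.06)
snap("top","t2"); snap("side","s2")
im=np.vstack([np.hstack([cv2.resize(cv2.imread(f"pics/{n}{k}.png")[a:a+100,b:b+160],(400,250),interpolation=cv2.INTER_CUBIC) for k in(1,2)]) for n,a,b in(("t",160,235),("s",170,258))])
cv2.imwrite("pics/m1.png",im)
E
```

```text
grip t3.1 op0.0550 gf65 F [-0.6  0.2  6.3] p [0.4333 0.2588 0.1829]
lift t3.9 op0.0545 gf64 F [-0.   0.1 -1.9] p [0.432  0.2583 0.2805]
touch d=0.0000 f=6.8
put t8.1 op0.0779 gf0 F [ 0.1  0.8 -0.2] p [0.597  0.0881 0.2831]
```

View pics/m1.png

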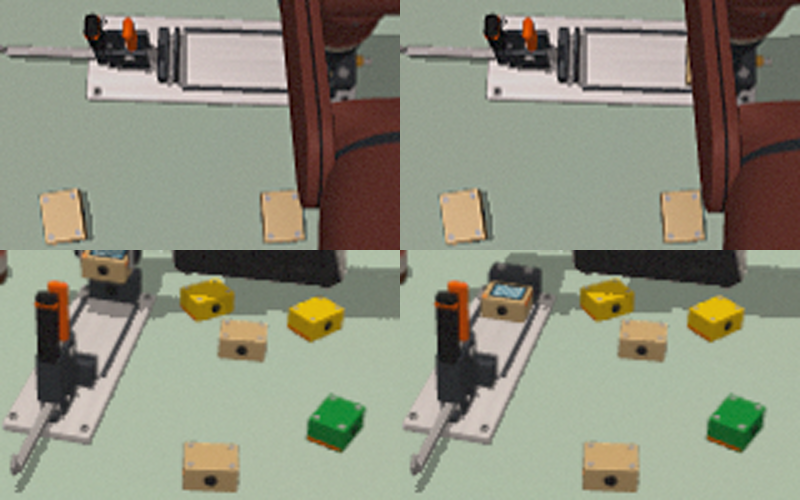

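B is flat in the bed with its window up: side view, right panel at (507,297). A is next. I'll measure it again, flip it in two 90° turns and place it.

```bash
cat >> r.py <<'E'
def turn(c,yaw,spot,syaw=0):
    """lay hold tilted +45, turn by -90 about the closing axis, set standing at spot (44 mm tall)"""
    b=.011; pick(c,yaw,45,b,.13); put([*spot[:2],.0225],syaw,-45,b,hov=.13)
    pick([*spot[:2],.022],syaw,45,b,.13); put([*spot[:2],.0155],syaw,-45,b,hov=.13)
def locate(tops,p0,span=(.02,.02,16)):
    r=[fit(n,im,MOD,p0,span) for n,im in tops]; print([np.round(x,4).tolist() for x,_ in r],[round(s) for _,s in r]); return np.mean([x for x,_ in r],0)
E
python3 - <<'E'
from r import *
rd=lambda n:cv2.imread(f"pics/{n}.png")[...,::-1].copy()
L=[("top",rd("t2")),("side",rd("s2"))]
a=locate(L,[.425,.3635,9],(.006,.006,6)); locate(L,[.4225,.12,4],(.008,.008,10))
# first half turn
b=.011; pick([a[0],a[1],.015],a[2],45,b,.13); put([.43,.36,.0225],0,-45,b,hov=.13)
ctrl.move_linear(ctrl.get_state()["tool_pos"]+UP*.1)
it,is_=snap("top","t3"),snap("side","s3")
im=np.vstack([cv2.resize(it[190:290,220:380,::-1],(480,300)),cv2.resize(is_[180:280,290:450,::-1],(480,300))]); cv2.imwrite("pics/m2.png",im)
S2=rect(-.028,.028,-.015,.015,.044)
for n,i in(("top",it),("side",is_)): print(fit(n,i,S2,[.43,.36,0],(.006,.006,6)))
E
```

```text
[[0.4256, 0.3646, 8.365], [0.4241, 0.3623, 9.7798]] [255, 183]
[[0.4235, 0.119, 3.2014], [0.4218, 0.1184, 4.9705]] [200, 180]
grip t10.7 op0.0548 gf64 F [ 1.  -5.8  6.2] p [0.4441 0.2472 0.1332]
lift t11.7 op0.0550 gf63 F [ 0.   0.2 -2.2] p [0.4428 0.2474 0.2613]
touch d=0.0000 f=11.1
put t16.4 op0.0779 gf0 F [-0.1 -1.2 -0.8] p [0.4298 0.5406 0.2026]
(array([ 0.43048412,  0.35882679, -0.27577661]), np.float64(250.49227905273438))
(array([0.42902533, 0.35728894, 1.65063356]), np.float64(200.18141174316406))
```

View pics/m2.png

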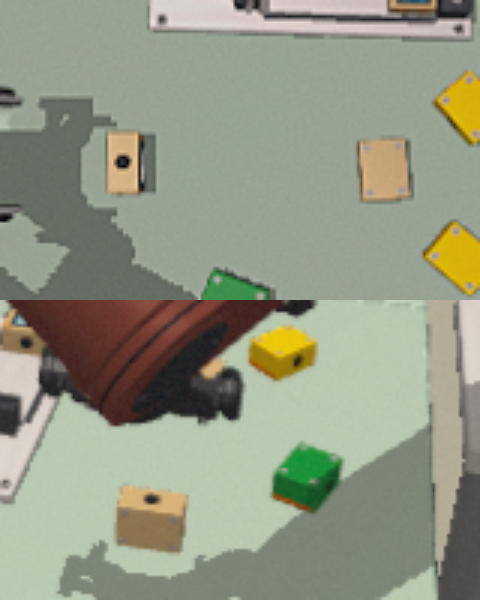

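Top view: A stands on its side at (123,162) in the crop, screws facing +y as planned. Now the second half turn, then placing.

```bash
cat > two.py <<'E'
from r import *
def second(c,yaw,slot,tag):
    b=.011; pick([c[0],c[1],.022],yaw,45,b,.13); put([.43,.36,.0155],0,-45,b,hov=.13)
    ctrl.move_linear(ctrl.get_state()["tool_pos"]+UP*.06)
    L=[(n,snap(n,tag+n[0])) for n in P]; a=locate(L,[.43,.36,0],(.008,.008,6))
    pick([a[0],a[1],.015],a[2]); put(bed(0,slot,.0275),BY,hov=.07)
    ctrl.goto([.43,.40,.32],ori(0)); return [(n,snap(n,tag+"e"+n[0])) for n in P]
def show(L,out):
    (n1,i1),(n2,i2)=L; cv2.imwrite(out,np.vstack([cv2.resize(i1[160:265,235:395,::-1],(480,315),interpolation=cv2.INTER_CUBIC),cv2.resize(i2[172:278,258:418,::-1],(480,318),interpolation=cv2.INTER_CUBIC)]))
E
python3 - <<'E'
from two import *
L=second([.4298,.3585],.7,-.0445,"a"); show(L,"pics/m3.png")
locate(L,[.4228,.119,4],(.008,.008,10))
E
```

```text
grip t20.1 op0.0550 gf64 F [-0.1 -4.   5.1] p [0.432  0.2408 0.1402]
lift t21.1 op0.0548 gf63 F [ 0.3 -0.6 -2.4] p [0.4307 0.241  0.2683]
touch d=0.0000 f=9.2
put t25.9 op0.0782 gf0 F [ 0.2  0.3 -0.5] p [0.4298 0.5405 0.1956]
[[0.4302, 0.359, 0.1988], [0.4248, 0.3591, -3.7873]] [242, 220]
grip t28.7 op0.0542 gf65 F [-0.3  0.2  6.2] p [0.4283 0.3596 0.1832]
lift t29.5 op0.0546 gf64 F [-0.1  0.3 -1.4] p [0.4269 0.3587 0.2803]
touch d=0.0000 f=7.9
put t33.6 op0.0779 gf0 F [ 0.4 -0.1 -0.4] p [0.5991 0.1365 0.2832]
[[0.423, 0.1219, 3.8196], [0.4266, 0.1088, 32.1839]] [172, 220]
```

View pics/m3.png

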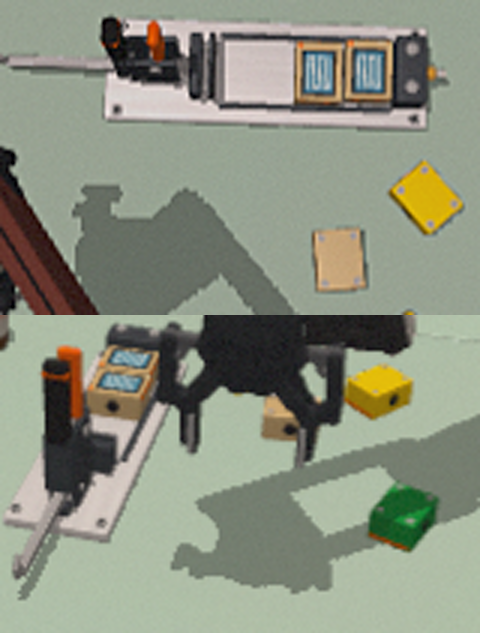

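Both modules are flat, windows up (319,72) and (369,72). C at (340,258) has not moved. I'll carry it vertically to the flip spot, clear of the spectrophotometer, and flip it there.

```bash
python3 - <<'E'
from two import *
pick([.4228,.1195,.015],4); put([.43,.36,.0155],0)
b=.011; pick([.43,.36,.015],0,45,b,.13); put([.43,.36,.0225],0,-45,b,hov=.13)
ctrl.move_linear(ctrl.get_state()["tool_pos"]+UP*.1)
S2=rect(-.028,.028,-.015,.015,.044); r=[fit(n,snap(n,"c"+n[0]),S2,[.43,.359,0],(.006,.006,6)) for n in P]; print(r)
x=np.mean([q[0] for q in r],0)
if np.abs(x-[.43,.359,0])[:2].max()<.005 and abs(x[2])<4:
    L=second(x,x[2],.0055,"d"); show(L,"pics/m4.png")
E
```

```text
grip t37.4 op0.0546 gf64 F [-1.2 -0.5  6.6] p [0.4235 0.1196 0.1827]
lift t38.3 op0.0546 gf63 F [ 0.5  0.  -2.8] p [0.4222 0.1194 0.2806]
touch d=0.0000 f=7.4
put t42.5 op0.0780 gf0 F [ 0.1 -0.2 -0.7] p [0.4296 0.3598 0.2712]
grip t45.0 op0.0551 gf64 F [-0.4 -4.6  5.8] p [0.4307 0.2423 0.1332]
lift t46.0 op0.0551 gf63 F [-0.2  0.7 -1.9] p [0.4294 0.2425 0.2613]
touch d=0.0000 f=6.3
put t50.8 op0.0776 gf0 F [ 0.  -0.1 -0.3] p [0.4297 0.5406 0.2026]
[(array([0.43044714, 0.35865204, 0.17591296]), np.float64(266.59674072265625)), (array([0.42873898, 0.35725487, 1.19830982]), np.float64(201.4134063720703))]
grip t54.4 op0.0548 gf64 F [ 0.  -4.5  6.7] p [0.4317 0.2403 0.1402]
lift t55.5 op0.0549 gf63 F [ 0.2 -0.5 -2.3] p [0.4304 0.2404 0.2682]
touch d=0.0015 f=6.1
put t60.0 op0.0781 gf0 F [-0.1 -0.4 -0.6] p [0.4298 0.5406 0.1957]
[[0.4302, 0.359, 0.1932], [0.4247, 0.3589, -3.2175]] [241, 220]
grip t62.8 op0.0545 gf65 F [0.  0.5 6.8] p [0.4283 0.3594 0.1831]
lift t63.6 op0.0547 gf65 F [-0.4 -0.2 -1.3] p [0.4269 0.3586 0.2803]
touch d=0.0000 f=10.0
put t67.5 op0.0780 gf0 F [-0.8  0.8 -1. ] p [0.6013 0.1864 0.2831]
```

View pics/m4.png

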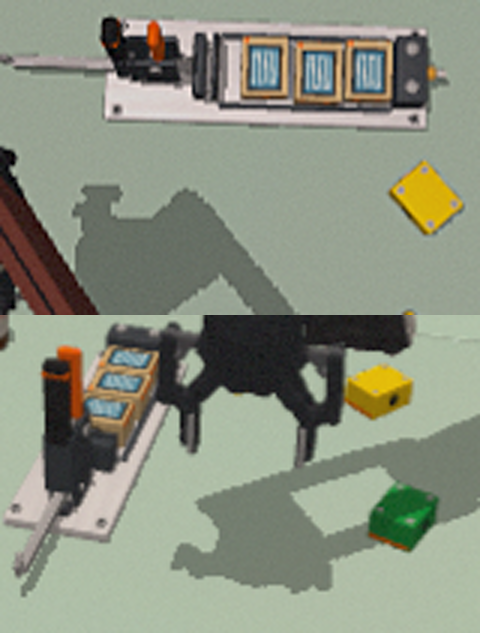

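```bash
python3 - <<'E'
from ov import *; from r import bed,BY,BEDP
rd=lambda n:cv2.imread(f"pics/{n}.png")[...,::-1].copy()
it=[]; a=np.radians(-BY)
for z in(.042,.048):
  M=rect(-.028,.028,-.022,.022,z)
  for y in(-.094,-.045,.0055):
    p0=bed(0,y)
    for n,f in(("top","det"),("side","des")):
        if n=="side" and y<0: continue
        x,s=fit(n,rd(f),M,[p0[0],p0[1],BY],(.008,.006,4)); d=x[:2]-BEDP
        print(z,n,y,"bed x,y",(np.array([[np.cos(a),-np.sin(a)],[np.sin(a),np.cos(a)]])@d*1000).round(1),"yaw",round(x[2]-BY,1),round(s))
        if z<.045 and n=="top": it.append((M,x,(0,0,255)))
b=rect(-.05,.05,-.155,.155,.012)+[[(s*q,-.115,.018),(s*q,.03,.018)] for s in(1,-1) for q in(.031,.037)]
overlay("top",rd("det"),it+[(b,[*BEDP,BY],(0,200,0))],(265,160,385,210),6.6,"pics/o3.png")
E
```

```text
0.042 top -0.094 bed x,y [  5.5 -93.6] yaw -0.8 301
0.042 top -0.045 bed x,y [  4.6 -45.8] yaw 1.6 270
0.042 top 0.0055 bed x,y [5.9 4.4] yaw 1.9 266
0.042 side 0.0055 bed x,y [2.5 8. ] yaw 13.4 174
0.048 top -0.094 bed x,y [  4.2 -93.1] yaw -0.1 299
0.048 top -0.045 bed x,y [ -5.3 -45.8] yaw 1.4 265
0.048 top 0.0055 bed x,y [4.4 4.4] yaw 2.0 267
0.048 side 0.0055 bed x,y [ 5.2 -3.9] yaw 15.5 181
```

View pics/o3.png

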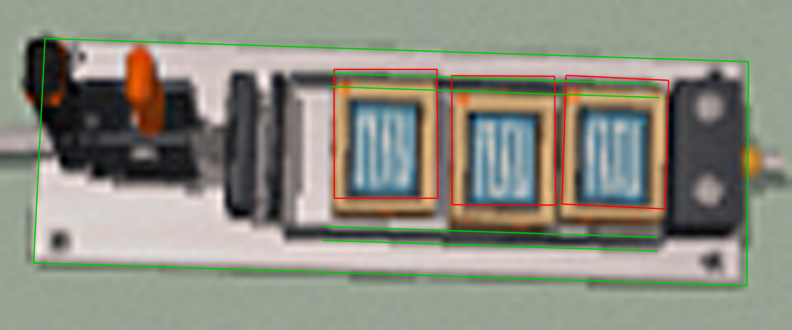

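All three are in, flat, windows up: crop (390,148), (503,157), (614,152). The touch-down heights match the floor, so none rides on a rail. Now the trigger.

```bash
cat > sq.py <<'E'
from r import *
o=ori(90+BY); T=bed(0,.125,.139+.155)
def squeeze(N=20):
    ctrl.gripper_to(.030,N); ctrl.pause(.3); s=st("sq")
    ctrl.gripper_to(.075,N); ctrl.pause(.3); return s
E
python3 - <<'E'
from sq import *
q=ctrl.inverse_kinematics(T,o); print(np.round(q,0))
ctrl.gripper_to(.083); ctrl.goto(T+UP*.12,o); ctrl.move_linear(T,.1); st("at")
squeeze(); squeeze()
snap("side","q1"); cv2.imwrite("pics/m5.png",np.hstack([cv2.resize(cv2.imread("pics/q1.png")[150:280,240:370],(500,500),interpolation=cv2.INTER_CUBIC)]))
E
```

```text
[ 20.  25.  84.  -0.  71. -67.]
at t71.9 op0.0830 gf0 F [0.4 0.2 0.3] p [0.6073 0.306  0.2951]
sq t72.8 op0.0353 gf22 F [-2.2  4.1  7.6] p [0.6074 0.3072 0.2969]
sq t74.4 op0.0356 gf22 F [-1.2  5.4  6.4] p [0.6072 0.3072 0.2962]
```

View pics/m5.png

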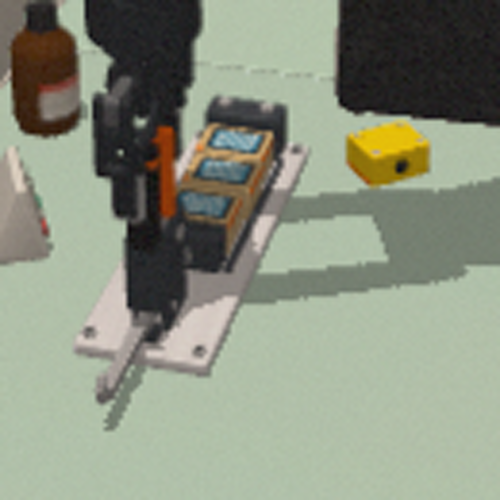

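The row lies flat at (207,207)–(237,140), and the jaw at (210,245) has come up close to it. I'll keep squeezing until the opening stalls.

```bash
python3 - <<'E'
from sq import *
for i in range(8):
    if squeeze(20)["opening"]>.040: break
for n in P: snap(n,"q2"+n[0])
a=cv2.imread("pics/q2t.png")[155:215,265:385]; b=cv2.imread("pics/q2s.png")[150:250,240:370]
cv2.imwrite("pics/m6.png",np.vstack([cv2.resize(a,(500,250),interpolation=cv2.INTER_CUBIC),cv2.resize(b,(500,345),interpolation=cv2.INTER_CUBIC)]))
E
```

```text
sq t76.0 op0.0352 gf22 F [-1.3  5.6  6.2] p [0.6072 0.3072 0.2962]
sq t77.7 op0.0355 gf21 F [-0.8  4.5  6.9] p [0.6072 0.3072 0.2962]
sq t79.5 op0.0353 gf21 F [-1.6  5.7  5.3] p [0.6072 0.3071 0.2962]
sq t81.3 op0.0389 gf21 F [-1.8 -1.5  8.1] p [0.6073 0.3058 0.2959]
sq t83.2 op0.0410 gf20 F [-3.7 -5.3  9.5] p [0.6073 0.3051 0.296 ]
```

View pics/m6.png

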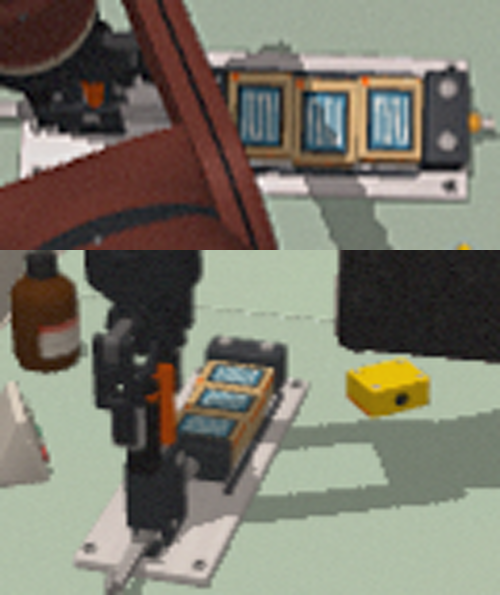

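The row is now closed up with no gaps, and the squeeze stalls early. A few firmer squeezes until the opening stops changing.

```bash
python3 - <<'E'
from sq import *
p=0
for N in(20,22,22,24,24):
    s=squeeze(N)
ctrl.gripper_to(.083); ctrl.move_linear(T+UP*.12,.12); ctrl.goto([.43,.40,.36],ori(0)); st("away")
for n in P: snap(n,"q3"+n[0])
a=cv2.imread("pics/q3t.png")[155:215,265:385]; b=cv2.imread("pics/q3s.png")[150:250,240:370]
cv2.imwrite("pics/m7.png",np.vstack([cv2.resize(a,(500,250),interpolation=cv2.INTER_CUBIC),cv2.resize(b,(500,345),interpolation=cv2.INTER_CUBIC)]))
E
```

```text
sq t85.1 op0.0410 gf20 F [-3.2 -5.4  9.4] p [0.6073 0.3051 0.296 ]
sq t86.8 op0.0403 gf23 F [-3.5 -2.5  8.6] p [0.6073 0.3054 0.296 ]
sq t88.4 op0.0407 gf22 F [-3.3 -3.5 10.2] p [0.6072 0.3052 0.296 ]
sq t90.0 op0.0396 gf25 F [-1.8 -1.5  8.9] p [0.6072 0.3056 0.2961]
sq t91.6 op0.0399 gf25 F [-2.1 -1.3  8.5] p [0.6072 0.3055 0.296 ]
away t95.4 op0.0827 gf0 F [-0.8 -0.1  0.1] p [0.4303 0.3999 0.36  ]
```

View pics/m7.png

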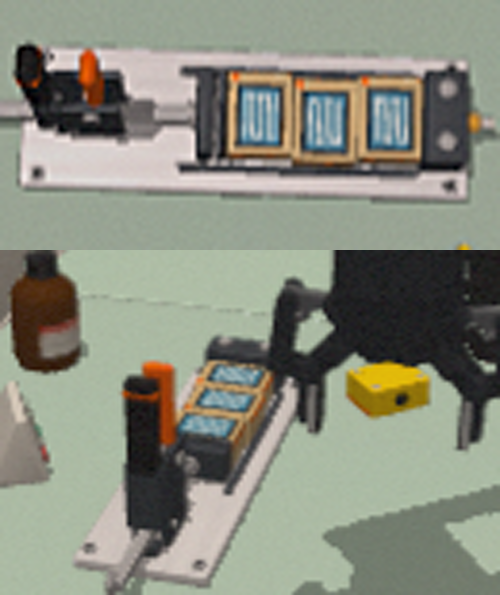

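The three modules are clamped against the end block, windows up, at (262,115), (325,118) and (393,117). The trigger is let go and the arm is clear. Handing in.

```bash
python3 -c "
from station import ctrl
print(ctrl.finish_job())"
```

```text
the job is handed in; nothing more can be done
None
```

All three modules lie flat in the clamp bed, windows up (two were turned over), gripped by the jaw against the end block with the trigger let go; the job is handed in at about 95 s, with no verdict returned.

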